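# Index and lock a reagent turntable

### The job

Turn the turntable by pushing the upright posts on its rim until the brown reagent bottle stands in front at the pointer, and lock it there: tip the parked pawl over onto the rim so that its tooth ends fully down in a rim slot, holding the turntable. Work gently (never press the turntable or the pawl with more than 25 N), do not touch the four vessels on the turntable or let them tip, and leave the things standing round about alone.

Things in the scene. Friction and masses are not known exactly. Their poses are not given: they have to be found in the camera images.
- stand: Fixed stand. Origin on the bench, on the turntable's vertical axis; z up. Its -x axis is the front, roughly towards the robot: a 36 mm wide tongue with a 30 mm high V-shaped pointer sticks out there to 160 mm from the axis. On its +y side is the pawl bracket: a 46 mm wide foot out to 175 mm from the axis and two cheeks 56 mm high, 141 to 161 mm from the axis.
- hub: Steel spindle (60 mm thick, 12 to 21 mm above the bench) that carries the turntable, under its middle; origin on the turning axis at bench height. It does not turn and its own direction tells nothing.
- turntable_top (a point): On the turning axis, level with the turntable's top face (36 mm above the bench). The turntable is 244 mm across and 14 mm thick, turns either way without end, needs about 1.5 N at the posts and stays where it is left. Its four places, 45 mm from the axis, are 90 degrees apart, in line with four rim slots (14 mm wide, open outward, 97 to 122 mm from the axis). This point does not turn.
- post_height (a point): On the turning axis, 112 mm above the bench, a good height for pushing the posts; does not turn. The eight steel push posts are 10 mm thick, stand on a circle of radius 112 mm, reach from 36 to 130 mm above the bench, are 45 degrees apart and the nearest to each slot or place are 22.5 degrees to either side of it.
- pawl_hinge (a point): Hinge of the steel pawl, 150 mm from the turning axis on the stand's +y side, 46 mm up, axis along the stand's x. The pawl's bar (12 mm wide, 8 mm thick) reaches 66 mm from it. Parked, the bar leans about 25 degrees outward past upright, against a stop. Pushed inward past upright it falls of itself (100 g, damped) onto the rim, or onto a post if one is in its way, until that is turned away.
- pawl_end (a point): Free end of the pawl's bar, with a 10 mm thick, 16 mm wide cross pin, 62 mm from the hinge; when parked about 102 mm above the bench and 176 mm from the turning axis.
- pawl_tooth (a point): Middle of the tip face of the pawl's tooth (9 mm wide, 10 mm along the bar, 16 mm long, 41 mm from the hinge). About 36 mm above the bench when the tooth rides on the rim with no slot under it, 26 mm when fully down in a slot. It drops in when a slot comes under it and then blocks the turntable both ways, with about 2.5 mm of play.
- reagent_bottle: Brown squat reagent bottle with a broad blue cap, 56 mm across, 107 mm tall, 0.2 kg or less, standing loose on one of the turntable's four places; origin at the centre of its underside. It may stand up to 4 mm off the middle of its place, so its bearing gives the turntable's angle only to about 5 degrees.
- clear_bottle: Clear bottle with a white cap, 58 mm across, 128 mm tall, on another place; origin at the centre of its underside.
- flask: Round-bellied flask with a long thin neck, 46 mm across, 152 mm tall, on another place; origin at the centre of its underside.
- beaker: Open glass beaker, 52 mm across, 68 mm tall, on another place; origin at the centre of its underside.
- small_beaker: Empty glass beaker, 52 mm across, 68 mm tall, on the bench at the back right of the turntable; leave alone.
- sample_bottle: Clear bottle with a white cap, 58 mm across, 128 mm tall, on the bench at the back left of the turntable; leave alone.
Not all that is in view belongs to the job. Leave any turquoise look-alike of the beaker alone.

How it is judged:
By the outcome, as a careful person would: the job done as asked, in the order asked, and still so for the second after the job is handed in, with the robot touching nothing.
It also fails if it takes over 72 s, if anything falls off the work surface, if the arm or the gripper's body presses on something with over 40 N, if the wrist force passes 120 N, or if a joint passes its speed limit or range.

### The arm

A 6-joint arm with a two-finger parallel gripper is mounted at the origin on the work surface; the furniture and walls round the work are solid. World frame = base frame: x ahead of the robot, y to its left, z up, the work surface at z = 0. Lengths are in mm, angles in degrees, forces in N, time in s.
With the tool pointing down it reaches from about 350 to 850 mm from the base axis. Payload 8.1 kg.
Tool frame: the origin (TCP) lies at the very end of the fingers, on their centre line; the grasp point (between the pads) lies 19 mm behind it (r.grip_point_offset is the distance from the TCP to the grasp point, in mm); z points along the fingers, y is the line along which they close (so a half turn about z gives the same grasp; the last joint's range is limited). The gripper opens to 85 mm and grips with 20 to 120 N. Pads are 22 mm wide; open, the fingers measure 114 mm over their backs; the gripper's body (76 mm by 85 mm) begins 54 mm behind the grasp point. The pads swing forward as they close: fully open they stand 13 mm farther back than shut.
Start: joints at [-74.851, 7.471, 85.268, -0, 87.261, -4.893], TCP at [205.646, -563.662, 231.292] pointing down, gripper open.
Joint ranges: [-169.43, 169.43], [-51.17, 129.36], [1.28, 143.12], [-76.62, 256.62], [0, 156.53], [-152.29, 152.29]. Speed limits (degrees/s): [136.94, 136.94, 159.86, 180, 180, 180].

### API

Orientations are given as [roll, pitch, yaw] about the fixed x, y, z axes, in that order (R = Rz(yaw) Ry(pitch) Rx(roll)).
In Python, from bench import status, eyes, r gives the robot as it stands.
- The arm moves only by the shell command python3 -m handwheel 'ROWS' [FORCE]. ROWS is a JSON object whose one key "series" holds a list that holds one entry, the list of rows, each a list of 7 numbers: the shift along the tool's x, y, z in cm, then the turn, a rotation vector about the tool's x, y, z in rad, then the opening, from 0 (shut) to 1 (fully open). In form: {"series": [[[tx, ty, tz, rx, ry, rz, claw], ...]]}. A call has 1 to 12 rows; each row is the pose to reach, as a shift and turn from the pose commanded when the call began, along the tool's axes at that moment; what a row does not reach only later rows make up. A row lasts 1/8 s, in which the tool goes at most 62.5 mm and 10.7 degrees, less where a joint would pass 70% of its speed; a pose out of reach is approached as far as the arm can. A call with a gripper value outside its range is refused whole. The fingers move at their own pace and stop on an object; FORCE is the grip in N (left out, the last holds). Time passes only in rows, so rows that repeat a pose let the fingers close. It gives the time, the measured TCP pose, the force, the opening and the grip force at its end, in the units of the state.
- status.sense(): the state, without advancing time (a new reading comes with each control period).
- eyes.snapshot(name): name is "scene" or "top"; returns a dict with "img" (420x560x3 uint8, red, green, blue), "mtx" (3x3 intrinsics, pixels), "k1" (the pictures are not rectified: a ray, as slopes to the right and down, at radius r is drawn at 1 + k1 r^2 times it, then the intrinsics apply), "R" (3x3) and "t" (3): a world point X has camera coordinates R X + t. Camera axes: x right, y down, z forward; pixel columns grow to the right and rows downward; lengths in mm; the calibration is good to about 2 mm. A picture is of the moment at which its call begins. There is no depth.
- r.hand_in(): hands the job in; it is judged then, once.
The state is a dict: "time": time; "joint_pos": joint angles; "qd": joint speeds; "joint_efforts": joint torques, N m; "tool_pos": TCP position; "tcp_rot": TCP orientation; "ft_force": force on the tool from outside, world axes, zero at the start; "wrist_torque": the same for the moment, N m; "finger_gap": finger opening in mm; "grip_force": force on a finger pad.
Only numpy, scipy, OpenCV 4.12 (cv2) and the standard library are available. Lean on these libraries where they do the work, as an engineer would, in place of code of your own. Each camera call takes 0.05 s, during which the arm holds its last target. There are 200 camera calls.

## Working session

There is one attempt and no reset: what is moved stays moved. The work goes in short steps, Python scripts to look and compute and a shell command to move; the robot and the scene stay as the last step left them, time stands still between calls to the robot, and variables do not carry over. Pictures are saved under pics/ and viewed, at most 10 in all, crops included, and the job is handed in when it is done.

```bash
ls; mkdir -p pics; python3 - <<'E'
from bench import status, eyes, r
import cv2,numpy as np,pickle
s=status.sense();print(s['time'],s['tool_pos'],s['tcp_rot'],s['finger_gap'],r.grip_point_offset)
d={n:eyes.snapshot(n) for n in("scene","top")}
pickle.dump(d,open('s0.pkl','wb'))
for n in d:
  cv2.imwrite(f'pics/{n}0.png',cv2.resize(d[n]['img'][:,:,::-1],(800,600),interpolation=cv2.INTER_CUBIC))
  print(n,d[n]['mtx'].tolist(),d[n]['k1'],'cam',(-d[n]['R'].T@d[n]['t']).round(),d[n]['R'].round(3).tolist())
E
```

```text
pics
0.0 [ 205.49170257 -563.11969119  230.24203121] [-1.79893356e+02 -8.61466409e-03  2.00424156e+01] 85.46034648059025 18.700000000000003
scene [[432.89518444128896, 0.0, 279.9873869536258], [0.0, 432.89518444128896, 196.56566617280777], [0.0, 0.0, 1.0]] 0.011334908801086433 cam [-447. -764.  648.] [[0.423, -0.906, 0.022], [-0.413, -0.214, -0.885], [0.806, 0.365, -0.465]]
top [[432.43479479479714, 0.0, 280.9115063714637], [0.0, 432.43479479479714, 210.10793845171], [0.0, 0.0, 1.0]] -0.04226730058482774 cam [ 325. -333. 1273.] [[0.027, -1.0, 0.009], [-0.991, -0.028, -0.133], [0.133, -0.006, -0.991]]
```

View pics/scene0.png

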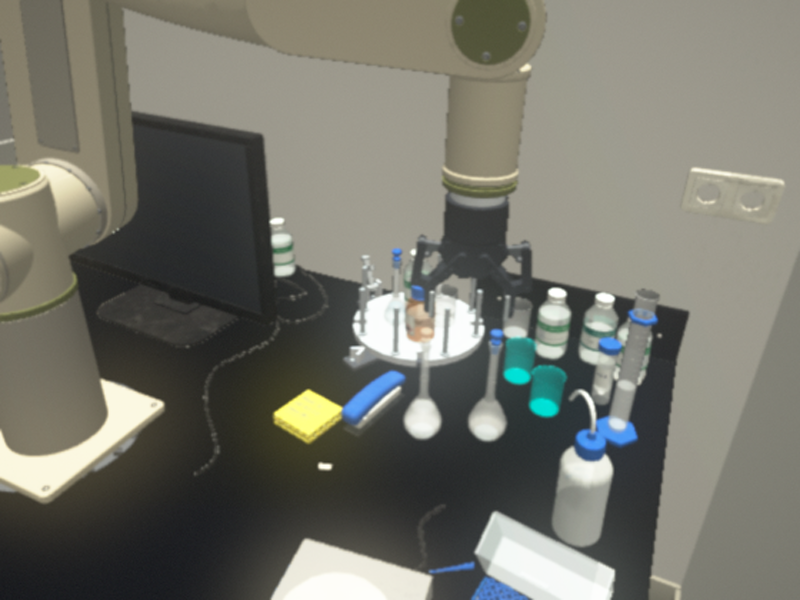

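View pics/top0.png

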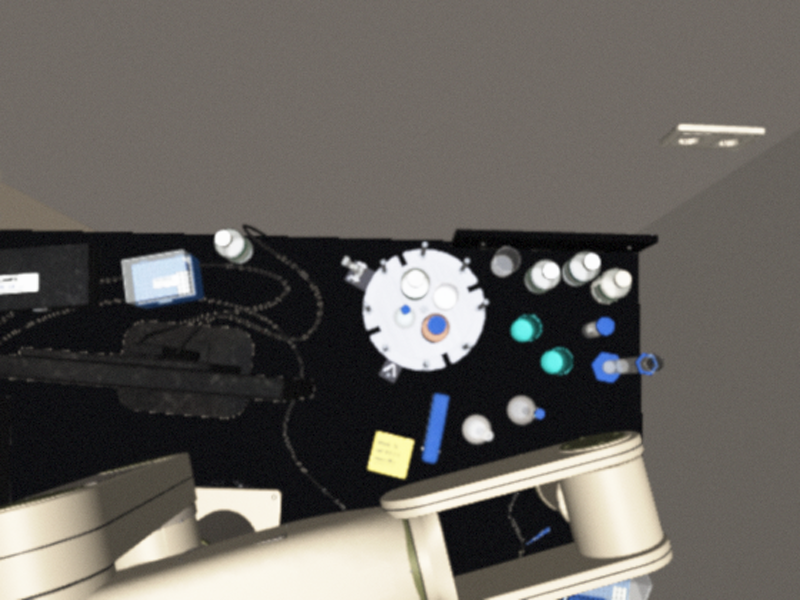

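Top view (800×600 px): turntable centre about (425,310), pointer (390,372), parked pawl (355,270). Brown/blue-cap bottle is at (435,326), clear bottle (415,283), beaker (445,297), flask (405,315). Look-alikes for the bottle are the blue-capped flask at (405,315) and the blue-capped tube at (605,326). The brown body decides it: (435,326) in top, (420,318) in scene. The turquoise beakers at (526,328) and (557,361) are to be left alone.

```bash
cat > h.py <<'E'
import numpy as np,cv2,pickle
def proj(d,X):
  X=np.atleast_2d(X).astype(float);c=X@d['R'].T+d['t'];s=c[:,:2]/c[:,2:]
  s=s*(1+d['k1']*(s**2).sum(1,keepdims=True));K=d['mtx'];return s*[K[0,0],K[1,1]]+K[:2,2]
def unproj(d,uv,z):
  uv=np.atleast_2d(uv).astype(float);K=d['mtx'];q=(uv-K[:2,2])/[K[0,0],K[1,1]];s=q.copy()
  for _ in range(10): s=q/(1+d['k1']*(s**2).sum(1,keepdims=True))
  w=np.c_[s,np.ones(len(s))]@d['R'];C=-d['R'].T@d['t'];return C+w*((z-C[2])/w[:,2])[:,None]
def rect(d,c,z,half=210,n=700):
  # up = +x world, left = +y
  g=(np.arange(n)+.5)/n*2*half-half
  X=c[0]-g[:,None]+0*g[None];Y=c[1]-g[None]+0*g[:,None]
  p=proj(d,np.c_[X.ravel(),Y.ravel(),np.full(n*n,z)]).astype(np.float32).reshape(n,n,2)
  return cv2.remap(d['img'],p[...,0],p[...,1],cv2.INTER_CUBIC)
E
python3 - <<'E'
from h import *
d=pickle.load(open('s0.pkl','rb'));t=d['top']
m=(t['img'].min(2)>140).astype(np.uint8);m[:, :245]=0;m[:,345:]=0;m[:170]=0;m[265:]=0
m=cv2.morphologyEx(m,cv2.MORPH_OPEN,np.ones((3,3)))
cs,_=cv2.findContours(m,cv2.RETR_EXTERNAL,cv2.CHAIN_APPROX_NONE);c=max(cs,key=cv2.contourArea)[:,0]
P=unproj(t,cv2.convexHull(c)[:,0],36)[:,:2]
(cx,cy),rad=cv2.minEnclosingCircle(P.astype(np.float32));
A=np.c_[2*P,np.ones(len(P))];s=np.linalg.lstsq(A,(P**2).sum(1),rcond=None)[0]
print('circ',cx,cy,rad,'ls',s[:2],np.sqrt(s[2]+s[0]**2+s[1]**2),len(P))
C=s[:2];np.save('C.npy',C)
im=rect(t,C,36)
cv2.imwrite('pics/rect.png',np.ascontiguousarray(im[:,:,::-1])[50:650])
# slots: sample ring at r=110 z=36, dark
a=np.arange(0,360,1.);
r=108;X=np.c_[C[0]+r*np.cos(np.deg2rad(a)),C[1]+r*np.sin(np.deg2rad(a)),0*a+36]
v=cv2.remap(t['img'],proj(t,X).astype(np.float32)[None],None,cv2.INTER_LINEAR)[0].min(1)
print([(int(x),int(y)) for x,y in zip(a,v) if y<110])
p=proj(d['scene'],[[*C,70]])[0];print(p)
x,y=p.astype(int);cv2.imwrite('pics/scrop.png',cv2.resize(d['scene']['img'][y-60:y+60,x-80:x+80,::-1],(800,600),interpolation=cv2.INTER_CUBIC));print('off',x-80,y-60)
E
```

```text
circ 464.5273742675781 -381.6721496582031 135.20944213867188 ls [ 471.34065802 -382.34565448] 125.85961854315423 33
[(21, 72), (22, 40), (23, 31), (24, 46), (25, 86), (111, 107), (112, 61), (113, 31), (114, 31), (115, 58), (116, 109), (205, 88), (206, 47), (207, 20), (208, 34), (209, 68), (295, 77), (296, 41), (297, 34), (298, 50), (299, 101)]
[291.29147299 215.5854524 ]
off 211 155
```

View pics/rect.png

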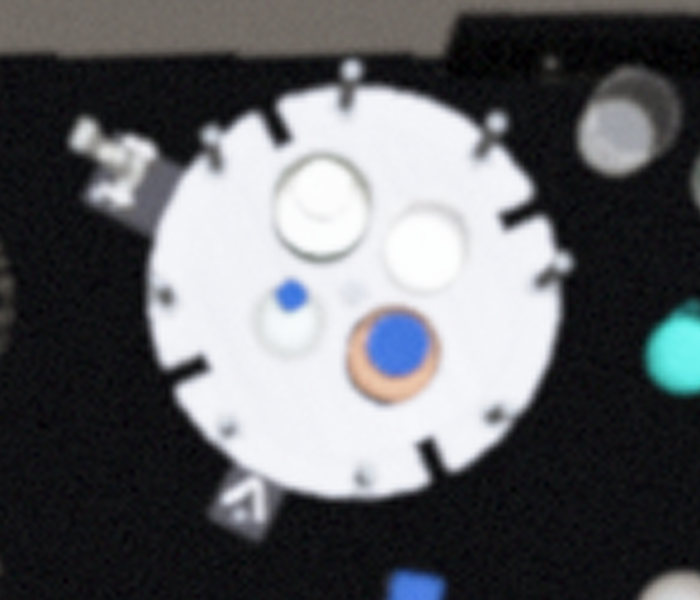

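View pics/scrop.png

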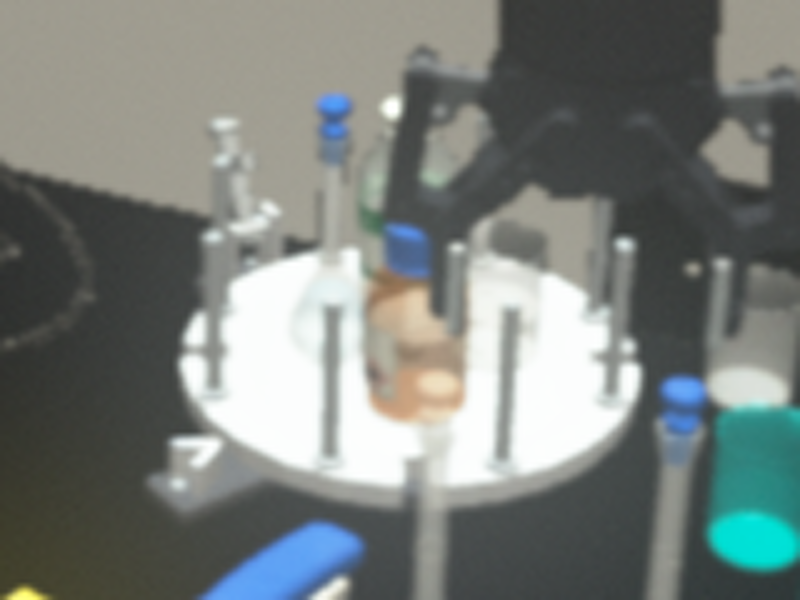

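The rectified top view (1.667 px/mm, up = +x) shows the disc centre at about (355,291) and the pointer at (247,500). The bracket is at (122,175) with the pawl leaning out to (85,130), and the slots are at (275,128), (518,215), (188,370) and (432,458). The scene crop confirms the brown bottle at (420,340), whose slot is the one at 207°. Next I refine the centre and angles, and check the monitor and bottle clearances.

```bash
cat >> h.py <<'E'
def tri(d,a,b):
  # pixels in 800x600 pics of scene,top
  from scipy.optimize import least_squares
  a=(np.array(a)+.5)*.7-.5;b=(np.array(b)+.5)*.7-.5
  return least_squares(lambda X:np.r_[proj(d['scene'],X)[0]-a,proj(d['top'],X)[0]-b],[400,-300,50]).x
def slots(t,C,z=36,r=108):
  a=np.arange(0,360,.5);X=np.c_[C[0]+r*np.cos(np.deg2rad(a)),C[1]+r*np.sin(np.deg2rad(a)),0*a+z]
  v=cv2.remap(t['img'],proj(t,X).astype(np.float32)[None],None,cv2.INTER_LINEAR)[0].min(1).astype(float)
  w=np.clip(150-v,0,None);k=cv2.filter2D(np.r_[w,w,w][:,None],-1,np.ones((13,1)))[720:1440,0]
  out=[]
  for q in range(720):
    nb=[k[(q+j)%720] for j in range(-30,31)]
    if k[q]==max(nb) and k[q]>500:
      j=np.arange(-14,15);ww=w[(q+j)%720];out.append(round(float((a[q]+(j*ww).sum()/ww.sum()*.5)),1))
  return out
E
python3 - <<'E'
from h import *
from scipy.optimize import least_squares
d=pickle.load(open('s0.pkl','rb'));t=d['top'];C0=np.array([476.7,-385.3])
g=cv2.GaussianBlur(t['img'].min(2),(3,3),0).astype(np.float32)
pts=[]
for a in np.deg2rad(np.arange(0,360,2)):
  rr=np.arange(110,140,.5);X=np.c_[C0[0]+rr*np.cos(a),C0[1]+rr*np.sin(a),0*rr+36]
  v=cv2.remap(g,proj(t,X).astype(np.float32)[None],None,cv2.INTER_LINEAR)[0]
  dv=np.gradient(v);i=dv.argmin()
  if dv[i]<-8: pts.append(X[i,:2])
P=np.array(pts)
f=least_squares(lambda s:np.hypot(*(P-s[:2]).T)-s[2],[*C0,122],loss='soft_l1',f_scale=1).x
C=f[:2];print('centre',f,len(P));np.save('C.npy',C);print('slots',slots(t,C))
px=lambda u,v:(np.array([[u,v+50]])+.5)/700*420-210
old=np.array([471.34,-382.35])
def w(u,v): q=px(u,v)[0];return np.array([old[0]-q[1],old[1]-q[0]])
for n,u,v in(('ptr',247,500),('bracket',122,175),('bottle',393,355)):
  e=w(u,v)-C;print(n,np.hypot(*e).round(1),np.rad2deg(np.arctan2(e[1],e[0])).round(1))
# pointer tip is at z<=30; foot/bracket shading mask angle at z 12
# vertical posts: tops
print('sampleB top',tri(d,(278,222),(229,240)))
print('monitor bottom/ top right', tri(d,(272,318),(300,395)),tri(d,(262,135),(310,378)))
# post height/centre check: post tops in scene vs top
for s,tt in (((394.5,307),None),): pass
for k in range(8):
  a=np.deg2rad(207+22.5+45*k);X=[C[0]+112*np.cos(a),C[1]+112*np.sin(a),130];print(k,(proj(d['scene'],X)[0]-[211,155])*5,end=' ')
E
```

```text
centre [ 476.31038074 -384.98505824  123.88899662] 155
slots [25.4, 115.4, 115.4, 204.9, 294.9, 294.9]
ptr 140.7 152.9
bracket 155.6 63.4
bottle 44.9 -148.5
sampleB top [583.65542484  -6.09826727 128.62005785]
monitor bottom/ top right [ 306.07169773 -162.43021132   78.01107594] [ 320.8531506  -199.77752509  402.33683916]
0 [516.9357994  300.38038114] 1 [624.25607788 239.99110705] 2 [600.6417143  163.78828996] 3 [478.4720945  115.07820674] 4 [326.0943192  114.29544823] 5 [215.81483034 162.15478221] 6 [212.63822146 238.82280617] 7 [337.62554963 300.07115214]
```

```bash
python3 - <<'E'
from h import *
d=pickle.load(open('s0.pkl','rb'))
for z in(450,480,510,540,570,600):
  print(z,[(proj(d['scene'],[205.5-.965*o,-563-.261*o,z])[0]/.7).round() for o in(0,70)])
# monitor: top edge in scene: vertical right edge from (272,318) to (262,135); hypothesise base point z at x,y
for x,y in((300,-160),(310,-170),(320,-180),(330,-190),(300,-180),(290,-150)):
  print(x,y,[(z,(proj(d['scene'],[x,y,z])[0]/.7).round(),(proj(d['top'],[x,y,z])[0]/.7).round()) for z in(80,250,350,400)])
E
```

```text
450 [array([480., 158.]), array([476., 177.])]
480 [array([482., 131.]), array([478., 148.])]
510 [array([485., 103.]), array([481., 118.])]
540 [array([487.,  74.]), array([484.,  86.])]
570 [array([490.,  44.]), array([486.,  53.])]
600 [array([492.,  12.]), array([489.,  18.])]
300 -160 [(80, array([261., 318.]), array([305., 394.])), (250, array([253., 228.]), array([290., 396.])), (350, array([247., 169.]), array([278., 397.])), (400, array([244., 137.]), array([272., 398.]))]
310 -170 [(80, array([269., 316.]), array([310., 389.])), (250, array([261., 227.]), array([296., 390.])), (350, array([256., 168.]), array([285., 390.])), (400, array([253., 136.]), array([279., 391.]))]
320 -180 [(80, array([277., 315.]), array([316., 384.])), (250, array([270., 226.]), array([303., 384.])), (350, array([265., 167.]), array([292., 384.])), (400, array([263., 135.]), array([287., 384.]))]
330 -190 [(80, array([285., 314.]), array([321., 378.])), (250, array([279., 225.]), array([309., 378.])), (350, array([274., 166.]), array([300., 377.])), (400, array([272., 135.]), array([294., 377.]))]
300 -180 [(80, array([271., 320.]), array([315., 394.])), (250, array([263., 230.]), array([302., 396.])), (350, array([257., 171.]), array([292., 397.])), (400, array([255., 138.]), array([286., 398.]))]
290 -150 [(80, array([253., 319.]), array([299., 399.])), (250, array([244., 229.]), array([283., 402.])), (350, array([238., 169.]), array([271., 404.])), (400, array([234., 137.]), array([264., 405.]))]
```

```bash
python3 - <<'E'
from h import *
d=pickle.load(open('s0.pkl','rb'))
a=cv2.resize(d['top']['img'][220:310,120:250,::-1],None,fx=3,fy=3,interpolation=3);a=cv2.convertScaleAbs(a,alpha=4,beta=15)
b=cv2.resize(d['scene']['img'][70:250,40:240,::-1],None,fx=2,fy=2,interpolation=3);b=cv2.convertScaleAbs(b,alpha=3,beta=10)
im=np.zeros((360,800,3),np.uint8);im[:270,:390]=a;im[:360,395:795]=b
cv2.imwrite('pics/mon.png',im)
E
```

```text
(no output)
```

View pics/mon.png

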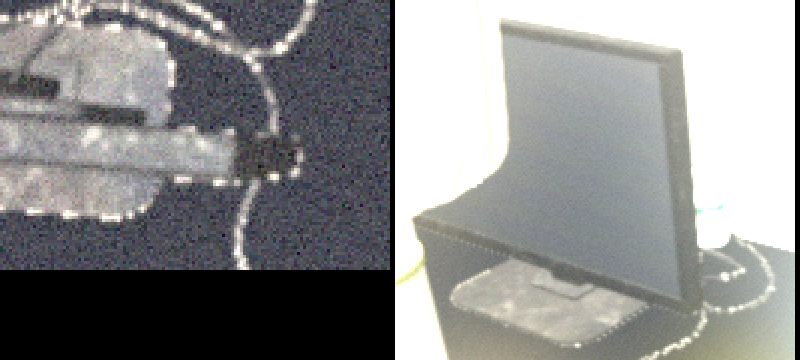

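The contrast-stretched crop shows the monitor's right edge at about x≈315, y≈-178, with its top near z≈400. The forearm passes above it. Approach: closed fingers behind the post at 227.7°, finger centre at bearing 242°, yaw -28, z 100.

```bash
python3 -m handwheel '{"series": [[[4,0,0,0,0,0.14,0],[8,0,0.5,0,0,0.28,0],[12,0,1,0,0,0.42,0],[16,0,1.5,0,0,0.56,0],[20,0,2,0,0,0.7,0],[23.2,0,3,0,0,0.838,0],[23.2,0,3,0,0,0.838,0],[23.2,0,3,0,0,0.838,0],[23.2,0,6,0,0,0.838,0],[23.2,0,10,0,0,0.838,0],[23.2,0,13,0,0,0.838,0],[23.2,0,13,0,0,0.838,0]]]}'
cat >> h.py <<'E'
def chk(name=None):
  from bench import status,eyes
  s=status.sense();C=np.load('C.npy');p=np.array(s['tool_pos']);e=p[:2]-C
  print('t',round(s['time'],2),'tcp',p.round(1),'rot',np.round(s['tcp_rot'],1),'F',np.round(s['ft_force'],1),'pol',np.hypot(*e).round(1),(np.rad2deg(np.arctan2(e[1],e[0]))%360).round(1))
  t=eyes.snapshot('top');print('slots',slots(t,C))
  if name:
    im=rect(t,C,36);sc=eyes.snapshot('scene');x,y=proj(sc,[*C,70])[0].astype(int)
    b=cv2.resize(sc['img'][y-60:y+60,x-80:x+80],(400,300),interpolation=3)
    o=np.zeros((400,800,3),np.uint8);o[:,:400]=cv2.resize(im,(400,400),interpolation=3);o[:300,400:]=b
    cv2.imwrite(name,o[:,:,::-1])
E
python3 -c "
from h import *
chk('pics/c1.png')"
```

```text
time: 1.6
tool_pos: [421.0, -483.0, 98.4]
tcp_rot: [-179.9, 0.3, -28.0]
ft_force: [0.7, 0.5, 0.9]
finger_gap: 0.0
grip_force: 0.0
t 1.6 tcp [ 421.  -483.    98.4] rot [-179.9    0.3  -28. ] F [0.7 0.5 0.9] pol 112.5 240.6
slots [25.4, 25.4, 115.4, 115.4, 204.9, 204.9, 249.0]
```

View pics/c1.png

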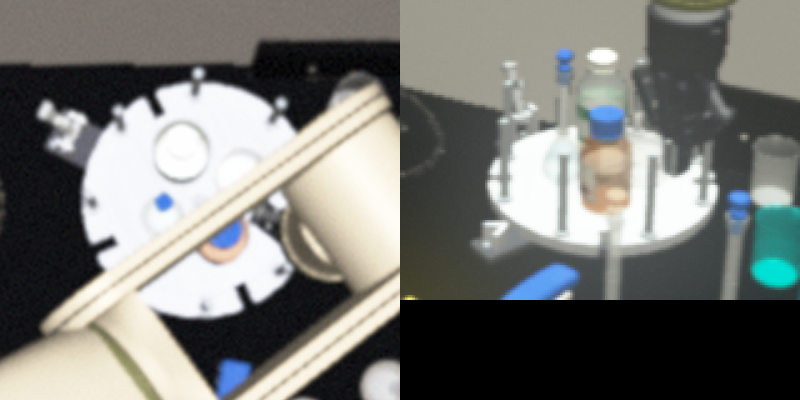

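The closed fingers stand at (677,168) in the right-hand picture, between the posts at (650,195) and (705,170). The vessels are untouched. Now I push clockwise along the circle.

```bash
python3 -m handwheel '{"series": [[[-0.39,-0.01,0,0,0,0.035,0],[-0.78,-0.03,0,0,0,0.07,0],[-1.17,-0.06,0,0,0,0.105,0],[-1.56,-0.11,0,0,0,0.14,0],[-1.94,-0.17,0,0,0,0.175,0],[-2.33,-0.24,0,0,0,0.209,0],[-2.71,-0.33,0,0,0,0.244,0],[-3.09,-0.43,0,0,0,0.279,0],[-3.46,-0.55,0,0,0,0.314,0],[-3.83,-0.68,0,0,0,0.349,0],[-4.2,-0.82,0,0,0,0.384,0],[-4.56,-0.97,0,0,0,0.419,0]]]}'
python3 -c "
from h import *
chk()"
```

```text
time: 3.2
tool_pos: [387.7, -454.0, 101.3]
tcp_rot: [-180.0, 0.0, -52.1]
ft_force: [0.4, -0.8, 0.1]
finger_gap: 0.0
grip_force: 0.8
t 3.2 tcp [ 387.7 -454.   101.3] rot [-180.     0.   -52.1] F [ 0.4 -0.8  0.1] pol 112.3 217.9
slots [7.4, 7.4, 7.4, 97.4, 97.4, 97.4, 187.1, 187.1, 215.6]
```

```bash
python3 -m handwheel '{"series": [[[-0.39,-0.01,0,0,0,0.035,0],[-0.78,-0.03,0,0,0,0.07,0],[-1.17,-0.06,0,0,0,0.105,0],[-1.56,-0.11,0,0,0,0.14,0],[-1.94,-0.17,0,0,0,0.175,0],[-2.33,-0.24,0,0,0,0.209,0],[-2.71,-0.33,0,0,0,0.244,0],[-3.09,-0.43,0,0,0,0.279,0],[-3.46,-0.55,0,0,0,0.314,0],[-3.83,-0.68,0,0,0,0.349,0],[-4.2,-0.82,0,0,0,0.384,0],[-4.56,-0.97,0,0,0,0.419,0]]]}'
python3 - <<'E'
from h import *
chk()
# bracket bearing from the initial top picture: foot (grey, z~10) at rad 150..172, hinge
d=pickle.load(open('s0.pkl','rb'))['top'];C=np.load('C.npy')
for z,r0,r1 in((12,150,170),(12,132,156)):
  base=62 if r0==150 else 153
  for R in np.arange(r0,r1,4):
    a=np.arange(base-16,base+17,1.);X=np.c_[C[0]+R*np.cos(np.deg2rad(a)),C[1]+R*np.sin(np.deg2rad(a)),0*a+z]
    v=cv2.remap(d['img'],proj(d,X).astype(np.float32)[None],None,cv2.INTER_LINEAR)[0].min(1).astype(int)
    w=a[v>45];print(R,w.min() if len(w) else 0,w.max() if len(w) else 0,(w.min()+w.max())/2 if len(w) else 0)
E
```

```text
time: 4.75
tool_pos: [367.3, -412.1, 101.3]
tcp_rot: [180.0, -0.0, -76.1]
ft_force: [-0.8, -0.7, -0.8]
finger_gap: 0.2
grip_force: 0.7
t 4.75 tcp [ 367.3 -412.1  101.3] rot [180.   -0.  -76.1] F [-0.8 -0.7 -0.8] pol 112.3 194.0
slots [163.8, 163.8, 343.6, 343.6]
150 53.0 72.0 62.5
154 52.0 72.0 62.0
158 52.0 71.0 61.5
162 53.0 71.0 62.0
166 53.0 71.0 62.0
132 145.0 161.0 153.0
136 145.0 160.0 152.5
140 145.0 160.0 152.5
144 145.0 160.0 152.5
148 146.0 160.0 153.0
152 146.0 160.0 153.0
```

```bash
python3 -m handwheel '{"series": [[[-0.27,-0.0,0,0,0,0.024,0],[-0.55,-0.01,0,0,0,0.049,0],[-0.82,-0.03,0,0,0,0.073,0],[-1.09,-0.05,0,0,0,0.098,0],[-1.37,-0.08,0,0,0,0.122,0],[-1.64,-0.12,0,0,0,0.147,0],[-1.82,-0.15,0,0,0,0.163,0],[-2.0,-0.18,0,0,0,0.179,0],[-2.1,-0.2,0,0,0,0.188,0],[-2.18,-0.21,0,0,0,0.195,0],[-2.18,-0.21,0,0,0,0.195,0]]]}'
python3 - <<'E'
from h import *
chk()
E
```

```text
time: 6.18
tool_pos: [364.2, -390.5, 101.3]
tcp_rot: [-180.0, 0.0, -87.2]
ft_force: [0.3, -0.9, -0.5]
finger_gap: 0.1
grip_force: 0.3
t 6.17 tcp [ 364.2 -390.5  101.3] rot [-180.     0.   -87.2] F [ 0.3 -0.9 -0.5] pol 112.2 182.8
slots [242.5, 332.3, 332.3]
```

Slot angle mod 90 is 62.4°, which matches the pawl bearing. Now I back off, lift and start turning the tool.

```bash
python3 -m handwheel '{"series": [[[0.5,0,0,0,0,0,0],[1.5,0,0,0,0,0,0],[1.5,0,0,0,0,0,0],[1.5,0,-4,0,0,0,0],[1.5,0,-9,0,0,0,0],[1.5,0,-14,0,0,0,0],[1.5,0,-14,0,0,-0.18,0],[1.5,0,-14,0,0,-0.36,0],[1.5,0,-14,0,0,-0.54,0],[1.5,0,-14,0,0,-0.72,0],[1.5,0,-14,0,0,-0.9,0],[1.5,0,-14,0,0,-1.08,0]]]}'
python3 - <<'E'
from h import *
chk()
from bench import status
from scipy.spatial.transform import Rotation as R
s=status.sense();print(np.round(s['joint_pos'],1))
C=np.load('C.npy');b=np.deg2rad(62.4);T=np.array([C[0]+210*np.cos(b),C[1]+210*np.sin(b),240])
M=R.from_euler('xyz',s['tcp_rot'],degrees=True);N=R.from_euler('xyz',[180,0,62.4],degrees=True)
print((M.inv().apply(T-s['tool_pos'])/10).round(2),(M.inv()*N).as_rotvec().round(3))
E
```

```text
time: 7.72
tool_pos: [364.9, -405.6, 241.1]
tcp_rot: [-180.0, 0.0, -24.9]
ft_force: [0.0, 0.3, -1.1]
finger_gap: -0.3
grip_force: 0.0
t 7.72 tcp [ 364.9 -405.6  241.1] rot [-180.     0.   -24.9] F [ 0.   0.3 -1.1] pol 113.3 190.5
slots [183.2, 332.3]
[-53.4  -1.2  93.2   0.   88.   61. ]
[ 10.46 -27.45   0.12] [-0.    -0.    -1.515]
```

```bash
python3 -m handwheel '{"series": [[[1,-2.8,0,0,0,-0.16,0],[2,-5.6,0,0,0,-0.32,0],[3.1,-8.4,0,0,0,-0.48,0],[4.2,-11.2,0,0,0,-0.64,0],[5.3,-14,0,0,0,-0.8,0],[6.4,-16.8,0,0,0,-0.96,0],[7.5,-19.6,0,0,0,-1.12,0],[8.5,-22.4,0,0,0,-1.28,0],[9.5,-25,0,0,0,-1.4,0],[10.46,-27.45,0,0,0,-1.515,0],[10.46,-27.45,0,0,0,-1.515,0]]]}'
python3 - <<'E'
from h import *
chk('pics/c2.png')
E
```

```text
time: 9.15
tool_pos: [577.6, -200.7, 240.9]
tcp_rot: [-180.0, -0.0, 61.5]
ft_force: [0.5, -0.6, 0.2]
finger_gap: 0.3
grip_force: 0.0
t 9.15 tcp [ 577.6 -200.7  240.9] rot [-180.    -0.    61.5] F [ 0.5 -0.6  0.2] pol 210.3 61.2
slots [242.1, 332.3]
```

View pics/c2.png

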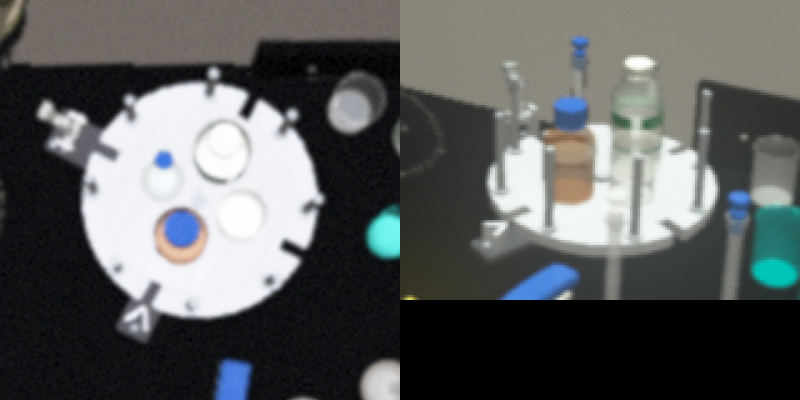

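Slot is lined up with the pointer at (150,290) and with the pawl at (105,150) in the left picture; brown bottle at (180,232) in front, all vessels upright. I descend outside the pawl.

```bash
python3 -m handwheel '{"series": [[[0,0,0,0,0,0,0],[0,0,3,0,0,0,0],[0,0,6.5,0,0,0,0],[0,0,10,0,0,0,0],[0,0,12.5,0,0,0,0],[0,0,14,0,0,0,0],[0,0,14.3,0,0,0,0],[0,0,14.3,0,0,0,0]]]}'
python3 - <<'E'
from h import *
chk()
E
```

```text
time: 10.25
tool_pos: [577.2, -202.5, 99.3]
tcp_rot: [179.9, -0.0, 61.5]
ft_force: [-0.1, -0.5, -0.5]
finger_gap: -0.2
grip_force: 0.0
t 10.25 tcp [ 577.2 -202.5   99.3] rot [179.9  -0.   61.5] F [-0.1 -0.5 -0.5] pol 208.5 61.1
slots [242.1, 242.1, 332.3, 332.3]
```

```bash
python3 -m handwheel '{"series": [[[-0.6,-0.4,0,0,0,0,0],[-1.1,-0.4,0,0,0,0,0],[-1.5,-0.4,0,0,0,0,0],[-1.9,-0.4,0,0,0,0,0],[-2.3,-0.4,0,0,0,0,0],[-2.7,-0.4,0,0,0,0,0],[-3.1,-0.4,0,0,0,0,0],[-3.5,-0.4,0,0,0,0,0],[-3.9,-0.4,0,0,0,0,0],[-4.3,-0.4,0,0,0,0,0],[-4.7,-0.4,0,0,0,0,0]]]}'
python3 - <<'E'
from h import *
chk('pics/c3.png')
E
```

```text
time: 11.68
tool_pos: [550.7, -241.7, 98.3]
tcp_rot: [180.0, 0.0, 61.5]
ft_force: [0.3, -1.0, -0.6]
finger_gap: 0.1
grip_force: 0.0
t 11.68 tcp [ 550.7 -241.7   98.3] rot [180.    0.   61.5] F [ 0.3 -1.  -0.6] pol 161.4 62.6
slots [242.1, 242.1, 332.3, 332.3]
```

View pics/c3.png

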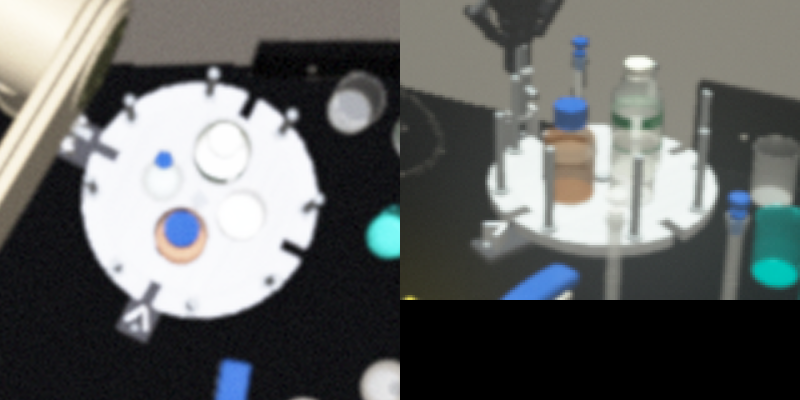

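The pawl is about upright at (525,75) on the right, held by the finger, and the turntable hasn't moved. I push a bit further, then hold.

```bash
python3 -m handwheel '{"series": [[[-0.3,0,0,0,0,0,0],[-0.6,0,0,0,0,0,0],[-0.9,0,0,0,0,0,0],[-1.2,0,0,0,0,0,0],[-1.2,0,0,0,0,0,0],[-1.2,0,0,0,0,0,0],[-1.2,0,0,0,0,0,0],[-1.2,0,0,0,0,0,0],[-1.2,0,0,0,0,0,0],[-1.2,0,0,0,0,0,0],[-1.2,0,0,0,0,0,0],[-1.2,0,0,0,0,0,0]]]}'
python3 - <<'E'
from h import *
chk('pics/c4.png')
E
```

```text
time: 13.28
tool_pos: [545.1, -252.0, 98.3]
tcp_rot: [180.0, -0.0, 61.5]
ft_force: [0.4, -0.5, -0.4]
finger_gap: 0.0
grip_force: 0.0
t 13.28 tcp [ 545.1 -252.    98.3] rot [180.   -0.   61.5] F [ 0.4 -0.5 -0.4] pol 149.7 62.6
slots [242.1, 242.1, 332.3, 332.3]
```

View pics/c4.png

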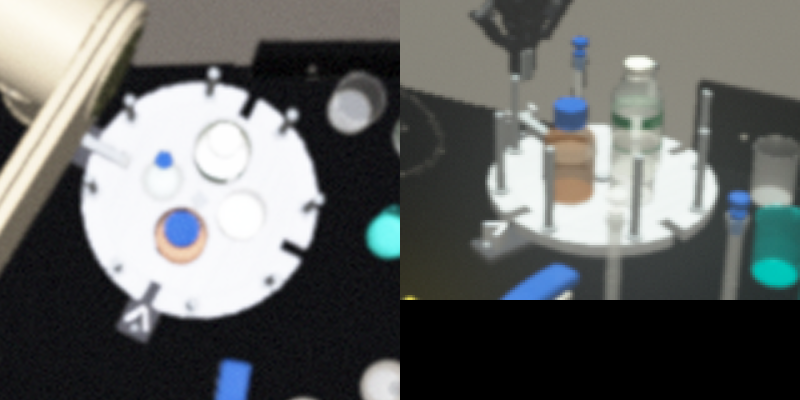

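The pawl has fallen onto the rim at (110,148). I retreat and measure the height of its end.

```bash
python3 -m handwheel '{"series": [[[1.5,0,0,0,0,0,0],[4,0,0,0,0,0,0],[6,0,-1,0,0,0,0],[7,0,-5,0,0,0,0],[7,0,-10,0,0,0,0],[7,0,-14,0,0,0,0],[7,0,-14,0,0,0,0],[7,0,-14,0,0,0,0]]]}'
python3 - <<'E'
from h import *
from bench import eyes
chk()
C=np.load('C.npy');b=np.deg2rad(62.4);u=np.array([np.cos(b),np.sin(b)])
d={n:eyes.snapshot(n) for n in('scene','top')};pickle.dump(d,open('s1.pkl','wb'))
o=np.zeros((600,800,3),np.uint8)
for i,n in enumerate(d):
  c=proj(d[n],[*(C+115*u),46])[0].astype(int);w,h=33,50
  k=np.ascontiguousarray(d[n]['img'][c[1]-h:c[1]+h,c[0]-w:c[0]+w,::-1]);k=cv2.resize(k,(396,600),interpolation=3)
  for dz,col in((0,(0,255,0)),(np.deg2rad(15),(0,0,255))):
    # bar axis predicted: ends (hinge), (66) with tilt dz ; full down tilt from tooth geometry ~0
    for L in(0,62):
      p=proj(d[n],[*(C+(150-L*np.cos(dz))*u),46+L*np.sin(dz)])[0];q=((p-c+[w,h]+.5)*6).astype(int);cv2.circle(k,tuple(int(v) for v in q),3,col,-1)
  o[:,i*400:i*400+396]=k
cv2.imwrite('pics/c5.png',o)
E
```

```text
time: 14.38
tool_pos: [578.7, -189.9, 238.4]
tcp_rot: [180.0, -0.0, 61.6]
ft_force: [-0.5, -0.3, -0.2]
finger_gap: 0.0
grip_force: 0.0
t 14.38 tcp [ 578.7 -189.9  238.4] rot [180.   -0.   61.6] F [-0.5 -0.3 -0.2] pol 220.3 62.3
slots [242.1, 332.4]
```

View pics/c5.png

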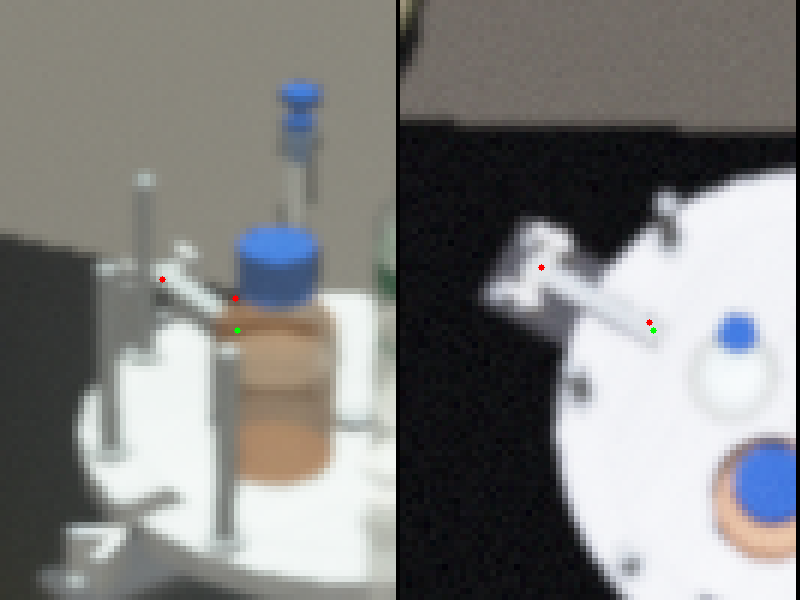

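In the scene view the bar runs from (162,279) towards (220,315), in the top view its end is at (655,338). This favours level (green), but the points are coarse, so I overlay the full bar outline for both tilts.

```bash
python3 - <<'E'
from h import *
d=pickle.load(open('s1.pkl','rb'));C=np.load('C.npy');b=np.deg2rad(62.4);u=np.r_[np.cos(b),np.sin(b),0];v=np.r_[-u[1],u[0],0];zz=np.r_[0,0,1.]
o=np.zeros((600,800,3),np.uint8)
def box(tl):
  a=-np.cos(tl)*u+np.sin(tl)*zz;n=np.sin(tl)*u+np.cos(tl)*zz;H=np.r_[C,46]+150*u
  return np.array([H+l*a+s*6*v+k*4*n for l in(8,66) for s in(-1,1) for k in(-1,1)])
for i,n in enumerate(('scene','top')):
  img=d[n]['img'];c=proj(d[n],np.r_[C,46]+118*u)[0].astype(int);w,h=22,16
  for j,tl in enumerate((None,0,np.deg2rad(14.5))):
    k=cv2.resize(np.ascontiguousarray(img[c[1]-h:c[1]+h,c[0]-w:c[0]+w,::-1]),None,fx=6,fy=6,interpolation=3)
    if tl is not None:
      q=cv2.convexHull(((proj(d[n],box(tl))-c+[w,h]+.5)*6).astype(np.int32));cv2.polylines(k,[q],True,(0,200,0) if tl==0 else (0,0,255),1)
      # mean brightness inside vs ring, scene
    o[i*290:i*290+192,j*266:j*266+264]=k
cv2.imwrite('pics/c6.png',o)
E
```

```text
(no output)
```

View pics/c6.png

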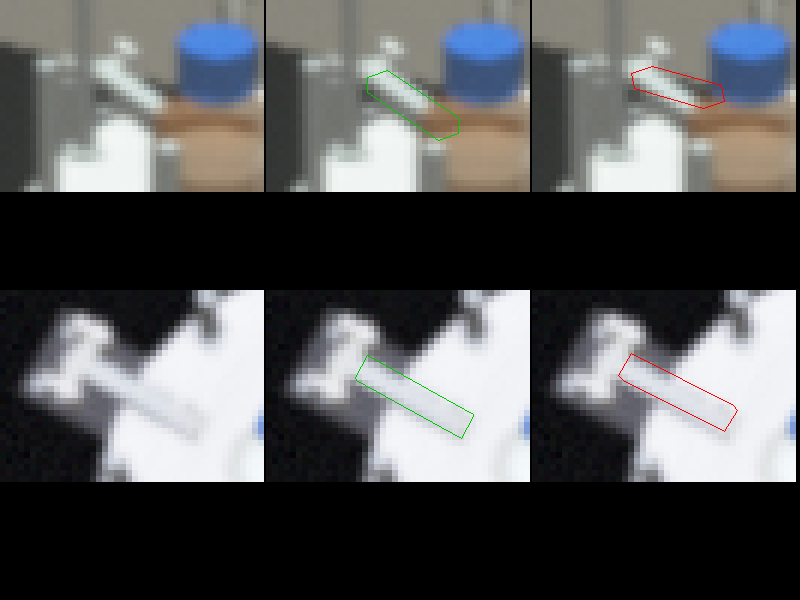

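The level (fully down) outline fits the bar in both views, and the tilted one does not. The tooth is in the slot and the arm is clear at z 238, so I hand in.

```bash
python3 -c "
from bench import r
print(r.hand_in())"
```

```text
the job is handed in; nothing more can be done
None
```

The turntable is turned so the brown bottle stands at the pointer, the pawl is tipped with its tooth fully down in the slot as judged from two camera views, no vessel was touched, and the job was handed in at about 14 s; I viewed 11 pictures, one over the limit of 10.

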